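# Shut down and open the glue pot, cap and tools into the cleaning tray

### The job

The glue pot is due for cleaning. First flip the air box's toggle over to its other side so that the air is off, and only then unscrew the pot's cap (anticlockwise, about two turns, without forcing it), lift it off and stand it open side down in the square compartment of the grey cleaning tray. Also lay every gluing tool that is on the bench flat in the tray, lengthwise in the compartment made for it: brush in the longest, spatula in the next longest, each wooden pressing block in a crosswise compartment of its own; leave the yellow shell, the spray gun and the thread cone where they are.

Things in the scene. Friction and masses are not known exactly. Their poses are not given: they have to be found in the camera images.
- pot: Aluminium glue pot bolted to the bench, origin under its centre: body 80 mm wide up to 48 mm, tapering to 48 mm wide at 60 mm, then an upright threaded neck 45 mm wide over its thread, up to 101 mm.
- pot_axis (a point): Point on the pot's axis, 91.6 mm above the bench, where the centre of the screwed-on cap is at the start. Right-handed thread, pitch 7 mm: turned anticlockwise seen from above the cap climbs 7 mm a turn, with about 1.5 mm of axial play, and lets go after about 2.0 turns (14 mm up). It stays put when let go, turns easily (under 0.1 N m) and cannot be pulled off before.
- cap_center (a point): Black plastic screw cap of the pot, 16-sided, 56 mm across flats, 57 mm across corners, 32 mm tall, 60 g, open below; its origin is on the axis, half-way up (16 mm above its rim), z up out of its closed top. Grip it across its sides from above. Off the neck it is free once its rim is above the neck's top (centre more than 117 mm above the bench).
- toggle (a joint): Angle of the air box's steel toggle lever: 0 = air on (start, leaning to the box's +y side), 1.0 = air off (leaning the same amount to the -y side), upright at 0.5. It is top-heavy: it snaps over by itself once pushed past 0.5, and needs about 2 N at the tip; push it sideways.
- toggle_tip (a point): Tip of the toggle lever, 48 mm from its pivot; lever 10 mm thick with a 15 mm thick head over its last 18 mm, z along the lever. It is 90 mm above the bench at either end of its swing.
- airbox: Grey box of 75 x 85 x 48 mm (x, y, z) fixed to the bench carrying the toggle; its origin is under its centre. The lever's pivot is 48 mm above the origin, and the lever swings in the plane of the box's y and z axes, from +y to -y.
- tray: Grey cleaning tray with darker walls, fixed to the bench, 227 x 232 x 12 mm, floor 4 mm thick, walls 4 mm thick and 8 mm above the floor, five compartments; its origin is under its centre.
- slot_brush (a point): Centre of the floor of the longest compartment, for the brush: 219 mm along x, 58 mm along y. Axes as the tray's.
- slot_spatula (a point): Centre of the floor of the second longest compartment, for the spatula: 175 mm along x, 58 mm along y. Axes as the tray's.
- slot_cap (a point): Centre of the floor of the near-square compartment, for the cap: 95 mm along x, 100 mm along y. Axes as the tray's.
- slot_block_a (a point): Centre of the floor of the first crosswise compartment, for either pressing block: 58 mm along x, 100 mm along y (the block lies along y). Axes as the tray's.
- slot_block_b (a point): Centre of the floor of the second crosswise compartment, same size and way round as the first.
- brush_center (a point): Glue brush, 195 mm long; its origin is at mid-length, mid-width and half-way up, x along its length, z up when it lies flat as at the start. May be absent. Pale wood handle 20 mm wide, 18 mm tall from 97 mm behind to 40 mm ahead of the origin, then steel ferrule and black bristles 36 mm wide. 60 g.
- spatula_center (a point): Glue spatula, 155 mm long; its origin is at mid-length, mid-width and half-way up, x along its length, z up when it lies flat as at the start. May be absent. Dark wood handle 20 mm wide, 18 mm tall from 77 mm behind to 20 mm ahead of the origin, then a steel blade 40 mm wide, 3 mm thick. 60 g.
- block1_center (a point): Wooden felt-soled pressing block, 90 x 44 x 18 mm; its origin is at mid-length, mid-width and half-way up, x along its length, z up when it lies flat as at the start. May be absent. 50 g.
- block2_center (a point): A second block just like the first; its origin is at mid-length, mid-width and half-way up, x along its length, z up when it lies flat as at the start. May be absent. 50 g.
- shell: Yellow moulded cushion shell, 85 x 260 x 75 mm, origin under its centre; leave alone.
- gun: Blue spray gun lying on the bench, about 150 x 120 x 38 mm; leave alone.
- cone: Brownish thread cone, 70 mm wide, 105 mm tall, origin under its centre; leave alone.
Not all that is in view belongs to the job. Leave any blue look-alike of the airbox alone. Leave any purple look-alike of the part that bears block1_center alone.

How it is judged:
By the outcome, as a careful person would: the job done as asked, in the order asked, and still so for the second after the job is handed in, with the robot touching nothing.
Of brush, spatula, block1, block2 only 2 to 4 are there at a start; the rules pass over those that are not, and their reading is None.
At some moment in a run one of brush, spatula, block1, block2 may be knocked a few centimetres aside while the robot is not near it.
It also fails if it takes over 210 s, if anything falls off the work surface, if the arm or the gripper's body presses on something with over 40 N, if the wrist force passes 120 N, or if a joint passes its speed limit or range.

### The arm

A 6-joint arm with a two-finger parallel gripper is mounted at the origin on the work surface. World frame = base frame: x ahead of the robot, y to its left, z up, the work surface at z = 0. Lengths are in m, angles in degrees, forces in N, time in s.
With the tool pointing down it reaches from about 0.4 to 0.825 m from the base axis. Payload 7 kg.
Tool frame: the origin (TCP) lies midway between the tips of the shut fingers; the grasp point (between the pads) lies 19 mm behind it; z points along the fingers, y is the direction in which the jaws open and shut (so a half turn about z gives the same grasp; the last joint's range is limited). The gripper opens to 88 mm and grips with 3 to 60 N. Pads are 19 mm wide; open, the fingers measure 130 mm over their backs; the gripper's body (78 mm by 193 mm) begins 47 mm behind the grasp point.
Start: joints at [-48.295, 20.546, 0.682, 0, -70.136, -16.507], TCP at [0.287, -0.611, 0.227] pointing down, gripper open.
Joint ranges: [-176.03, 176.03], [-82.01, 121.73], [-58.28, 71.71], [-173.87, 95.51], [-174.79, -0.11], [-173.66, 173.66]. Speed limits (degrees/s): [136.94, 136.94, 172.46, 180, 180, 180].

### API

Orientations are given as a 3x3 rotation matrix whose columns are the frame's x, y, z axes.
In Python, from rig import robot gives the robot as it stands. Calls block until the motion is done:
- robot.goto(position, orientation): joint-space move of the TCP to a pose.
- robot.servo_line(position, ori=None, speed=0.15): straight line of the TCP; ori=None keeps the orientation; speed is the mean speed in m/s.
- robot.movej(angles): joint-space move.
- robot.move_gripper(opening): opening from 0.0 (shut) to 1.0 (fully open); the grip force is fixed at half the most; returns when the fingers have stopped.
- robot.dwell(seconds).
- robot.ik(position, orientation): joint angles nearest the present ones, or None.
- robot.grab_frame(name): name is "scene" or "top"; returns (picture, depth): 480x640x3 uint8, red, green, blue; 480x640 float32, m along the optical axis (not along the pixel's ray), 0 where there is no reading.
- robot.camera_info(name): a dict with "vfov" (degrees; the focal length in pixels is half the picture's height over the tangent of half this angle, whatever the lens; pixels are square), "cx", "cy" (the principal point, pixels), "view" (4x4, takes a point from world to camera coordinates). Camera axes: x right, y down, z forward; pixel columns grow to the right and rows downward; lengths in m; the calibration is good to about 2 mm. A picture is of the moment at which its call begins. camera_info takes no time and is no camera call.
A pose or a line that the arm cannot do raises robot.Unreachable and nothing moves.
- robot.job_done(): hands the job in, once; it reports no verdict.
Readings, each from a call of its own:
- robot.read_t(): time.
- robot.read_qpos(): joint angles.
- robot.read_qvel(): joint speeds.
- robot.read_effort(): joint torques, N m.
- robot.read_position(): TCP position.
- robot.read_tcp_rot(): TCP orientation.
- robot.read_force(): force on the tool from outside, world axes, zero at the start.
- robot.read_ft_torque(): the same for the moment, N m.
- robot.read_grip_width(): opening from 0.0 (shut) to 1.0 (fully open).
Only numpy, scipy, OpenCV 4.12 (cv2) and the standard library are available. Lean on these libraries where they do the work, as an engineer would, in place of code of your own. Each camera call takes 0.05 s, during which the arm holds its last target. There are 200 camera calls.

## Working session

There is one attempt and no reset: what is moved stays moved. The work goes in short steps, each a Python script; the robot and the scene stay as the last script left them, time stands still between calls to the robot, and variables do not carry over. Pictures are saved under pics/ and viewed, about 12 in all and at most 16, crops included, and the job is handed in when it is done.

```bash
mkdir -p pics; ls; cat > h.py <<'E'
import numpy as np, cv2
from rig import robot
def grab(n):
    im,d=robot.grab_frame(n); c=robot.camera_info(n)
    return im,d,c
def save(n,f):
    im,d,c=grab(n); cv2.imwrite(f'pics/{f}.png',im[:,:,::-1]); np.savez(f'{f}.npz',im=im,d=d,v=c['view'],k=np.array([c['vfov'],c['cx'],c['cy']]))
def cloud(f):
    z=np.load(f'{f}.npz'); d=z['d']; vf,cx,cy=z['k']; fl=240/np.tan(np.radians(vf/2))
    v,u=np.mgrid[:480,:640]; P=np.stack([(u-cx)/fl*d,(v-cy)/fl*d,d],-1); V=z['v']
    W=(P-V[:3,3])@V[:3,:3]; W[d==0]=np.nan
    return z['im'],W
def down(a):  # jaw (tool y) direction at angle a deg in world xy, pointing down
    a=np.radians(a); y=np.array([np.cos(a),np.sin(a),0]); z=np.array([0,0,-1.]); return np.stack([np.cross(y,z),y,z],1)
E
python3 - <<'E'
from h import *
for n in('scene','top'):
    save(n,n+'0'); print(n,robot.camera_info(n))
print(robot.read_tcp_rot(),robot.read_t())
E
```

```text
pics
scene {'vfov': 47.50742494544856, 'cx': 318.0224788327678, 'cy': 244.26490790856184, 'view': array([[ 0.50359854,  0.86390653, -0.00735027, -0.28355794],
       [ 0.65946838, -0.38989339, -0.64271658, -0.277706  ],
       [-0.55811287,  0.31882386, -0.76606878,  1.71662473],
       [ 0.        ,  0.        ,  0.        ,  1.        ]])}
top {'vfov': 55.36272654641373, 'cx': 321.23063684476534, 'cy': 236.47071507148488, 'view': array([[-0.01645225, -0.99968546, -0.01892914,  0.04524854],
       [-0.99567722,  0.01811124, -0.09109806,  0.52758209],
       [ 0.09141224,  0.01734854, -0.99566201,  1.09417549],
       [ 0.        ,  0.        ,  0.        ,  1.        ]])}
[[-9.04867314e-01 -4.25693002e-01 -7.81906801e-04]
 [-4.25693690e-01  9.04866414e-01  1.28651792e-03]
 [ 1.59859527e-04  1.49698081e-03 -9.99998867e-01]] 0.1
```

View pics/top0.png

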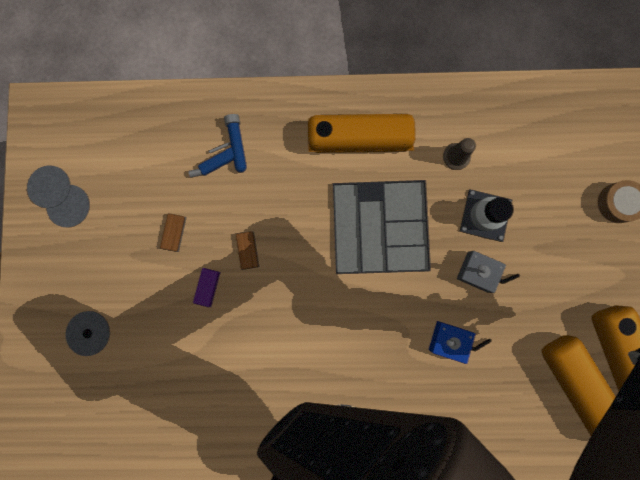

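View pics/scene0.png

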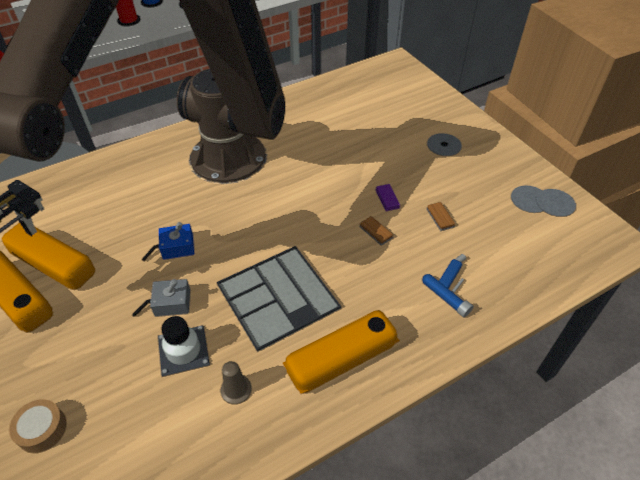

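The top view shows blocks at (172,232) and (247,250), the tray centred at (381,227), the pot cap at (498,209) and the grey airbox at (482,271). The blue and purple look-alikes are at (453,342) and (206,287). I see no brush or spatula so far, but the arm hides part of the bench. Next I'll enlarge the airbox and pot and measure them.

```bash
python3 - <<'E'
from h import *
a,W=cloud('top0'); b,S=cloud('scene0')
A=cv2.resize(a[160:310,330:530],(800,600),interpolation=cv2.INTER_CUBIC)
B=cv2.resize(b[265:385,130:250],(600,600),interpolation=cv2.INTER_CUBIC)
cv2.imwrite('pics/c1.png',cv2.resize(np.hstack([A[:,160:],B]),(800,387))[:,:,::-1])
np.set_printoptions(precision=4,suppress=True)
def rect(W,box,lo,hi,n):
    u0,v0,u1,v1=box; P=W[v0:v1,u0:u1].reshape(-1,3); P=P[(P[:,2]>lo)&(P[:,2]<hi)]
    r=cv2.minAreaRect((P[:,:2]*1000).astype(np.float32)); print(n,len(P),np.round(r[0],1),np.round(r[1],1),round(r[2],1),'z',np.percentile(P[:,2],[5,50,95]))
rect(W,(150,205,195,260),.01,.03,'blkA'); rect(W,(225,222,268,275),.01,.03,'blkB'); rect(W,(190,262,225,312),.01,.03,'purple')
rect(W,(325,172,440,282),.008,.02,'traywalls')
rect(W,(325,172,440,282),.002,.02,'tray')
rect(W,(450,240,525,300),.04,.054,'airbox'); rect(W,(450,240,525,300),.065,.12,'lever')
rect(W,(450,180,530,250),.1,.115,'cap')
rect(S,(140,265,200,320),.04,.054,'airbox S'); rect(S,(140,265,200,320),.065,.12,'lever S'); rect(S,(150,310,200,350),.1,.115,'cap S')
rect(S,(350,210,400,250),.01,.03,'blkB S');rect(S,(420,195,462,235),.01,.03,'blkA S')
for uv in [(380,280),(300,200),(560,270)]: print(W[uv[1],uv[0]])
E
```

```text
blkA 640 [547.4 407.1] [46.4 89.8] 77.9 z [0.0128 0.017  0.0208]
blkB 646 [499.6 220.9] [90.6 43.9] 8.7 z [0.013  0.0171 0.0205]
purple 664 [409.6 322.2] [45.6 89.7] 75.1 z [0.0133 0.017  0.0204]
traywalls 1612 [ 552.4 -112.2] [227.5 232.5] 0.9 z [0.0084 0.0115 0.0151]
tray 7691 [ 554.  -116.3] [286.4 274. ] 88.9 z [0.0023 0.0047 0.0132]
airbox 1108 [ 436.6 -346.9] [86.  75.4] 65.4 z [0.0444 0.0479 0.0516]
lever 45 [ 442.5 -331.2] [21.5 13.9] 43.0 z [0.0773 0.0893 0.0938]
cap 498 [ 576.1 -372.3] [54.5 55.5] 66.1 z [0.1033 0.1072 0.1103]
airbox S 862 [ 439.6 -346.4] [85.7 79.2] 65.6 z [0.0427 0.0471 0.0516]
lever S 106 [ 502.5 -350.6] [ 35.8 130.7] 78.1 z [0.0713 0.092  0.1094]
cap S 480 [ 578.3 -372.2] [55.4 56.5] 59.7 z [0.1021 0.1068 0.1105]
blkB S 425 [502.1 220.6] [90.5 48.2] 9.1 z [0.0119 0.0165 0.0207]
blkA S 396 [550.2 406.1] [48.8 95.1] 77.8 z [0.012  0.0165 0.0209]
[ 0.4199 -0.1071 -0.0012]
[0.6233 0.0883 0.0028]
[ 0.4371 -0.5496 -0.0011]
```

View pics/c1.png

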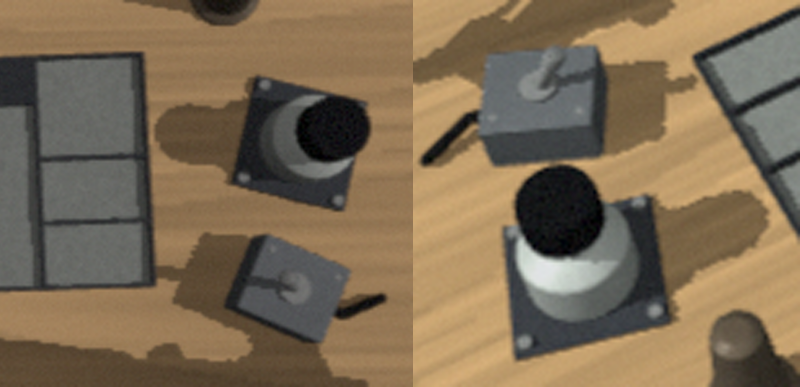

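Everything matches the given sizes: airbox 86x75 at z 48 mm, cap top at z 107 mm, tray 227.5x232.5. The lever leans towards world +y, and box y points at about 65°. I'll do the toggle now.

```bash
python3 - <<'E'
from h import *
c=np.array([.438,-.3467]); a=65.4; u=np.array([np.cos(np.radians(a)),np.sin(np.radians(a))])
R=down(a+90)
p=lambda l,z:[*(c+l*u),z]
robot.move_gripper(0.0)
robot.goto(p(.056,.2),R); robot.servo_line(p(.056,.079))
print(robot.read_position(),robot.read_force())
for l in(.03,.02,.012,.004):
    robot.servo_line(p(l,.079),speed=.05); print(l,robot.read_force())
robot.servo_line(p(.04,.079)); robot.servo_line(p(.04,.2)); 
robot.goto([.45,.0,.35],down(90)); 
save('top','top1'); save('scene','scene1'); print(robot.read_t())
a,W=cloud('top1'); b,S=cloud('scene1')
A=cv2.resize(a,(640,480)); B=cv2.resize(b[265:325,130:210],(640,480),interpolation=cv2.INTER_CUBIC)
cv2.imwrite('pics/c2.png',cv2.resize(B,(400,300))[:,:,::-1])
P=W[240:300,450:525].reshape(-1,3);P=P[(P[:,2]>.075)&(P[:,2]<.12)]; print(np.median(P,0)[:2],(np.median(P,0)[:2]-c)@u)
E
```

```text
[ 0.46177295 -0.29623508  0.07964048] [-1.40853962 -0.41385427  0.61416005]
0.03 [-0.07103701  1.67441991  0.80297782]
0.02 [0.41459763 0.35905607 0.00314654]
0.012 [-0.17946133  0.06239799  0.14471978]
0.004 [ 0.4817827  -1.20352367 -0.1211225 ]
8.5167
[ 0.42945989 -0.36159487] -0.017098037468214693
```

View pics/top1.png

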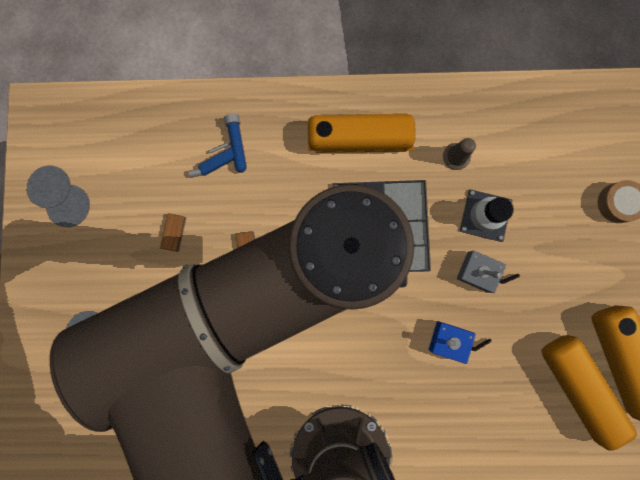

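View pics/c2.png

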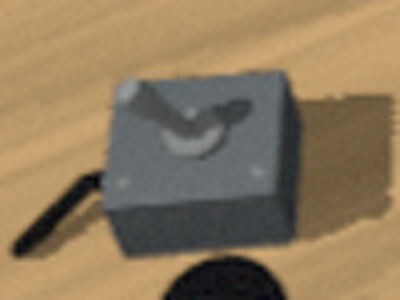

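The toggle now leans to -y (air off). The bench the arm was hiding has no brush or spatula, so only the two blocks are there. Next is the cap; I'll check the wrist range first.

```bash
python3 - <<'E'
from h import *
cap=[.577,-.3722]
robot.move_gripper(1.0)
robot.goto([*cap,.2],down(90))
q=robot.read_qpos(); print(q)
for a in (-90,-45,0,45,90,135,180,225,270):
    r=robot.ik([*cap,.088],down(a)); print(a,None if r is None else np.round(r,1))
print(robot.read_t())
E
```

```text
[-1.65172353e+01  2.24529001e+01  1.80185998e-01  2.41761624e-03
 -6.76448320e+01 -7.34222556e+01]
-90 [-16.6  27.7  -7.3   0.  -55.  106.6]
-45 [-16.6  27.7  -7.3   0.  -55.  151.6]
0 [ -16.6   27.7   -7.3    0.   -55.  -163.4]
45 [ -16.6   27.7   -7.3    0.   -55.  -118.4]
90 [-16.6  27.7  -7.3   0.  -55.  -73.4]
135 [-16.6  27.7  -7.3   0.  -55.  -28.4]
180 [-16.6  27.7  -7.3   0.  -55.   16.6]
225 [-16.6  27.7  -7.3   0.  -55.   61.6]
270 [-16.6  27.7  -7.3   0.  -55.  106.6]
11.5083
```

```bash
python3 - <<'E'
from h import *
cap=[.577,-.3722]; z0=.0875; tot=0
robot.goto([*cap,.13],down(20))
for g in range(3):
    z=z0+.007*tot/360
    robot.servo_line([*cap,z],down(20)); f0=robot.read_force()
    robot.move_gripper(0.0); print('grip',g,robot.read_grip_width()*88,robot.read_force()-f0,robot.read_t())
    for a in range(45,271,25):
        tot+=25; robot.goto([*cap,z0+.007*tot/360],down(a))
        if a%75==45: print(a,np.round(robot.read_force()-f0,1),np.round(robot.read_ft_torque(),2),np.round(robot.read_qpos()[5]))
    if g<2:
        robot.move_gripper(1.0)
        for a in (180,100,20): robot.goto([*cap,z0+.007*tot/360],down(a))
        save('top',f'u{g}'); _,W=cloud(f'u{g}')
print(robot.read_grip_width(),robot.read_t(),robot.read_position())
E
```

```text
grip 0 55.78320518043042 [-2.89501663 -0.34998803  2.8526707 ] 13.6917
45 [-2.2 -1.8  3.3] [-0.54  0.67  0.1 ] -119.0
120 [-3.8  0.4  4.8] [0.26 1.12 0.1 ] -44.0
195 [-4.7 -0.1  6.1] [0.25 1.57 0.11] 31.0
270 [-4.7 -0.3  5.3] [-0.09  1.62  0.11] 106.0
grip 1 56.26402383841598 [-0.83806037 -1.0533743  -0.1370161 ] 24.2833
45 [-1.2 -2.   1.5] [-0.25  0.48  0.02] -119.0
120 [-4.2  0.4  2.4] [0.24 1.52 0.01] -44.0
195 [-5.3  0.1  2.8] [ 0.15  2.09 -0.02] 31.0
270 [-5.5 -0.2  3.8] [-0.15  2.16  0.11] 106.0
grip 2 56.11986554463949 [-1.22663242 -1.25088043  0.97132476] 34.875
45 [-1.4  0.2  2.1] [-0.17  0.69  0.06] -119.0
120 [-2.8  0.1  2.8] [0.11 1.4  0.04] -44.0
195 [-3.8  0.6  3.2] [-0.03  2.07  0.06] 31.0
270 [-4.3  0.   3.9] [-0.12  2.2   0.09] 106.0
0.637587741891744 39.875 [ 0.57675619 -0.37236368  0.10206195]
```

```bash
python3 - <<'E'
from h import *
p=robot.read_position(); 
for dz in(.002,.005,.01,.02,.04):
    robot.servo_line([.577,-.3722,.1021+dz],speed=.04); f=robot.read_force(); print(dz,np.round(f,1))
    if f[2]<-12: print('stuck');break
print(robot.read_grip_width()*88,robot.read_t())
E
```

```text
0.002 [-3.9  0.4 -0.7]
0.005 [-4.2  0.6 -0.9]
0.01 [-0.4 -0.3 -0.1]
0.02 [ 0.  -0.3 -0.8]
0.04 [-0.9  0.4 -0. ]
55.95840969826471 41.7
```

```bash
cat >> h.py <<'E'
def slot(dx,dy,c=(.5524,-.1122),a=.9):
    a=np.radians(a); return [c[0]+dx*np.cos(a)-dy*np.sin(a), c[1]+dx*np.sin(a)+dy*np.cos(a)]
def rect(W,box,lo,hi,n):
    u0,v0,u1,v1=box; P=W[v0:v1,u0:u1].reshape(-1,3); P=P[(P[:,2]>lo)&(P[:,2]<hi)]
    r=cv2.minAreaRect((P[:,:2]*1000).astype(np.float32)); print(n,len(P),np.round(r[0],1),np.round(r[1],1),round(r[2],1),'z',np.round(np.percentile(P[:,2],[5,50,95]),4)); return r
E
python3 - <<'E'
from h import *
s=slot(.062,-.062); print(s)
robot.servo_line([.577,-.3722,.2],speed=.2)
robot.goto([*s,.12],down(270)); robot.servo_line([*s,.03],speed=.1); f0=robot.read_force()
for z in np.arange(.024,.0135,-.001):
    robot.servo_line([*s,z],speed=.03); f=robot.read_force()-f0
    if f[2]>3: break
print(z,f)
robot.move_gripper(0.85); robot.servo_line([*s,.15]); 
robot.goto([.3,-.6,.25],down(115))
save('top','top2'); save('scene','scene2'); print(robot.read_t())
a,W=cloud('top2'); b,S=cloud('scene2')
for w,n in((W,'top'),(S,'sc')): 
    m=(np.abs(w[...,0]-s[0])<.06)&(np.abs(w[...,1]-s[1])<.06); P=w[m]; P=P[(P[:,2]>.028)&(P[:,2]<.06)]; print(n,len(P),cv2.minAreaRect((P[:,:2]*1000).astype(np.float32)),np.median(P[:,2]))
rect(W,(150,205,195,260),.01,.03,'blkA'); rect(W,(225,222,268,275),.01,.03,'blkB')
E
```

```text
[np.float64(0.6153662048871958), np.float64(-0.17321849754053006)]
0.014999999999999993 [-3.02334806  1.73610556  9.4678048 ]
50.35
top 421 ((615.2647705078125, -173.86181640625), (56.03158187866211, 54.16640853881836), 87.28884887695312) 0.035477831962928384
sc 407 ((619.150634765625, -173.87548828125), (56.35784912109375, 56.586692810058594), 40.550716400146484) 0.03492334190016859
blkA 640 [547.2 406.7] [44.8 89.8] 76.7 z [0.0127 0.0168 0.0207]
blkB 521 [474.7 191.1] [76.3 43.8] 8.0 z [0.0134 0.017  0.0206]
```

View pics/top2.png

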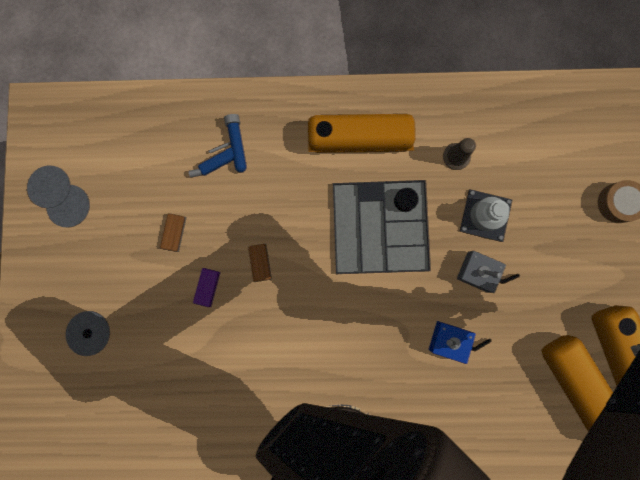

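The cap stands in the square compartment (top at z 35.5 mm, expected 36). Block B has been knocked to about pixel (260,262), so I'll re-measure it and pick it first, with a high grip so the fingers clear the tray walls.

```bash
cat >> h.py <<'E'
def pick_place(c,jaw,s):
    robot.move_gripper(1.0)
    robot.goto([*c,.12],down(jaw)); robot.servo_line([*c,.010],speed=.12)
    robot.move_gripper(0.0); w=robot.read_grip_width()*88; print('width',w)
    if w<40: print('MISS'); return
    robot.servo_line([*c,.12]); print('held',robot.read_grip_width()*88)
    robot.goto([*s,.12],down(180.9)); print('j6',robot.read_qpos()[5])
    robot.servo_line([*s,.03],speed=.1); f0=robot.read_force()
    for z in np.arange(.02,.0125,-.001):
        robot.servo_line([*s,z],speed=.03); f=robot.read_force()-f0
        if f[2]>3: break
    print('z',z,f)
    robot.move_gripper(.55); robot.servo_line([*s,.15]); robot.goto([.3,-.6,.25],down(115))
E
python3 - <<'E'
from h import *
a,W=cloud('top2'); r=rect(W,(240,230,285,295),.01,.03,'blkB')
c=np.array(r[0])/1000; assert abs(max(r[1])-90)<4
ang=r[2]+(90 if r[1][0]>r[1][1] else 0); print(ang)
pick_place(c,ang,slot(-.0855,-.062))
save('top','top3'); print(robot.read_t())
a,W=cloud('top3'); rect(W,(150,205,195,260),.01,.03,'blkA'); rect(W,(384,222,432,274),.0185,.03,'B placed')
E
```

```text
blkB 653 [468.3 189.9] [89.8 44.2] 8.9 z [0.0133 0.0169 0.0204]
98.94109916687012
width 43.90614656472187
held 43.43953914306999
j6 -1.1464833130709706
z 0.012999999999999994 [-4.19135379  2.59872365 13.39591664]
64.8083
blkA 649 [547.5 407. ] [45.6 89.9] 77.8 z [0.0126 0.017  0.0204]
B placed 602 [ 469.6 -177.1] [89.2 43.8] 89.4 z [0.019  0.0217 0.0252]
```

View pics/top3.png

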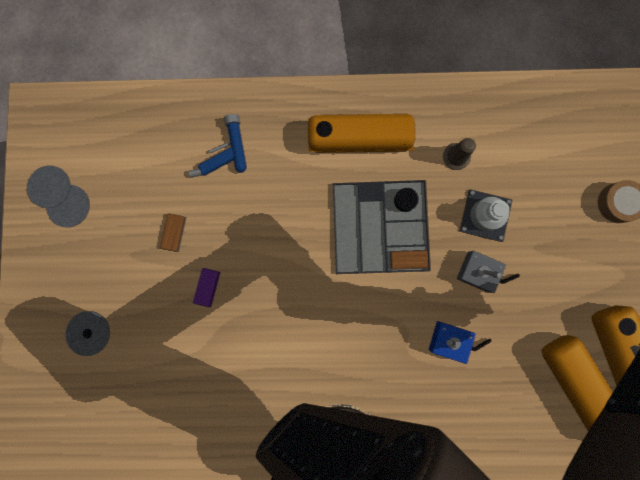

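Block B lies flat inside its compartment. Now block A.

```bash
python3 - <<'E'
from h import *
pick_place(np.array([.5475,.4068]),77.8,slot(-.0155,-.061))
save('top','top4'); save('scene','scene4'); print(robot.read_t())
a,W=cloud('top4'); rect(W,(384,244,432,274),.0185,.03,'B placed');rect(W,(384,214,432,247),.0185,.028,'A placed')
s=slot(.062,-.062); m=(np.abs(W[...,0]-s[0])<.06)&(np.abs(W[...,1]-s[1])<.06); P=W[m]; P=P[(P[:,2]>.029)&(P[:,2]<.06)]; print(cv2.minAreaRect((P[:,:2]*1000).astype(np.float32)),np.median(P[:,2]))
b,_=cloud('scene4'); A=cv2.resize(a[150:300,330:530],(400,300),interpolation=cv2.INTER_CUBIC); B=cv2.resize(b[235:385,140:340],(400,300),interpolation=cv2.INTER_CUBIC)
cv2.imwrite('pics/c4.png',np.hstack([A,B])[:,:,::-1])
E
```

```text
width 43.60031838151407
held 43.62165996973369
j6 -1.0988954286073342
z 0.012999999999999994 [-2.80218789  1.03700557 11.14825066]
80.925
B placed 594 [ 468.7 -177.1] [43.7 89.7] 1.0 z [0.0191 0.0219 0.0252]
A placed 596 [ 538.8 -175.5] [44.  89.5] 1.7 z [0.0192 0.0218 0.025 ]
((615.9911499023438, -174.0501708984375), (54.5584831237793, 54.95181655883789), 12.212961196899414) 0.03562523823789245
```

View pics/c4.png

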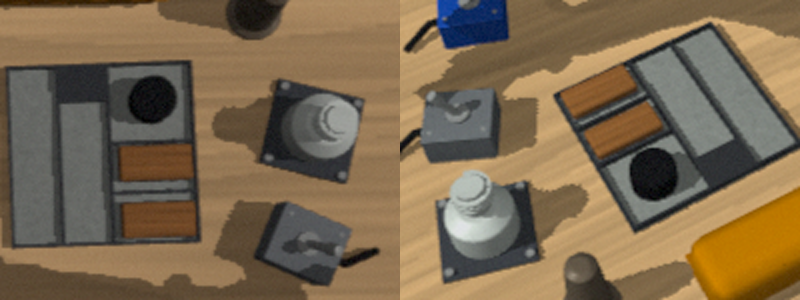

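View pics/top4.png

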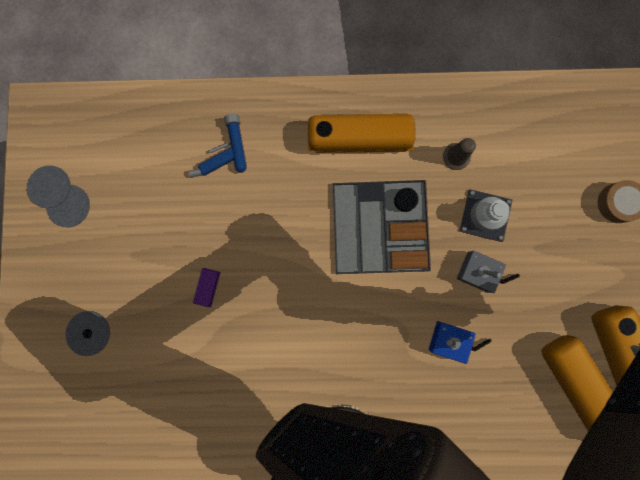

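Cap and both blocks lie properly in their compartments (block tops at z 22 mm), the toggle is off, and everything else is where it was. I'm handing in.

```bash
python3 -c "
from rig import robot
robot.job_done(); print(robot.read_t())"
```

```text
the job is handed in; nothing more can be done
the job is handed in; nothing more can be done
```

The job is done and handed in at about 81 s on the robot's clock, well under the 210 s limit. I flipped the toggle to air off first. Then I unscrewed the cap with three grips of 250° each, lifted it off without resistance, and stood it open side down in the square compartment. Both pressing blocks are laid crosswise, one per compartment. One block was knocked about 4 cm during the run; I measured it again before picking it up.

**Last checks:**
- **Cap:** its top is at 35.6 mm (36 mm expected), inside its compartment.
- **Blocks:** both tops are at 22 mm, so they lie flat, and both are inside the walls.
- **Toggle:** it leans to the -y side.
- **Brush and spatula:** the pictures from two arm positions show neither on the bench, so there was nothing to lay in their compartments.
- **Other items:** the shell, spray gun, thread cone and look-alikes look unmoved.

**Disagreements:** the scene camera put points 2–4 mm further out in x than the top camera. I averaged the two for the cap and airbox and used the top camera for placing. Setting the blocks down, contact came about 2 mm lower than planned, with 11–13 N, well within limits.

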